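Turn the tea-ball carrier to the mug

TASK

Lift the small steel carrier up off the chopping board by the wooden grip of its arch, turn it a quarter turn towards the white mug and bring it across from the board's side until the tip of its pouring lip is over the middle of the mug's mouth, a few centimetres above the rim, ready for tipping the tea ball in. Keep it level all the time so that the loose ball stays in the middle of the dish, and do not disturb the mug or the sugar jar. Do not tip it or put it down: finish while still holding the carrier there, at rest.

Things in the scene. Friction and masses are not known exactly. Their poses are not given: they have to be found in the camera images.
- carrier: round steel dish, 158 mm across, rim 26 mm high, about 0.3 kg, a fixed arch over its middle (6 mm rods from the rim at y = +-73 mm). Origin: centre of its underside; x points to the pouring lip, z up. Floor slopes 5 degrees to the middle, beyond 38 mm radius 22 degrees: level and gently moved, the ball stays. Stands on the board (underside 22 mm up), lip roughly away from the robot
- carrier_grip (a point): middle of the wooden grip at the top of the arch, 98 mm above the carrier's underside; the grip is a bar 14 mm thick (carrier x), 76 mm long (carrier y), 24 mm high, straight over the dish's middle, free all round, 42 mm clear of the ball's top. Close the fingers on its two long faces
- lip_tip (a point): outer end of the pouring lip, a 37 mm wide tongue at the rim: 104 mm from the dish's middle along the carrier's x, 27 mm above its underside
- seat (a point): point over the middle of the dish where the ball's centre belongs, 25 mm above the carrier's underside
- ball_center (a point): centre of the loose steel tea ball, 36 mm diameter, about 60 g, resting in the middle of the dish
- mug: loose plain white mug, 96 mm high, 79 mm wide, 114 mm with the handle. Origin: centre of the underside of its whole outline, handle included; the handle points to its -y, z up. It stands on the table about 0.2 m to one side of the carrier (left or right)
- mug_mouth (a point): centre of the mug's mouth at rim height, 96 mm above the table, 18 mm from the mug's origin along its +y; the mouth is about 70 mm across inside
- sugar_jar: loose sugar canister with a wooden lid, 70 mm wide, 100 mm high; origin: centre of its underside. It stands on the other side of the carrier from the mug
- board: fixed wooden chopping board 220 x 320 x 22 mm under the carrier; origin: centre of its underside, x along its short side, y along its long side. The carrier starts with its lip along the long side and the mug and jar stand off the two long sides

How it is judged:
On the way:
1. the carrier is lifted clear of the board, level, with the ball in its middle (height (world z) of carrier above 0.06 m and distance between ball_center and seat below 0.02 m and angle between carrier's own z axis and vertical below 0.15 rad), for 0.2 s.
At the end, for the whole second after the job is handed in: Still held by the grip (TCP within 50 mm), at rest, level within 0.08 rad, underside 95 to 190 mm up; lip tip within 25 mm of the mug mouth's middle, lip square to the board within 0.4 rad, carrier within 200 mm of the board's middle; ball within 12 mm of its seat; mug and jar within 20 mm, upright (horizontal distance between lip_tip and mug_mouth below 0.025 m and height (world z) of carrier between 0.095 and 0.19 m and angle between the x axis of carrier and the x axis of board, either way round below 0.4 rad and horizontal distance between carrier and board below 0.2 m and angle between carrier's own z axis and vertical below 0.08 rad and distance between ball_center and seat below 0.012 m and linear speed of carrier below 0.02 m/s and angular speed of carrier below 0.1 rad/s and contact force between the fingers and carrier above 2 N and distance between the grasp point and carrier_grip below 0.05 m and contact force between carrier and mug below 0.1 N and contact force between carrier and sugar_jar below 0.1 N and distance of each of mug, sugar_jar from where it was at the start of the episode below 0.02 m and angle between each of mug, sugar_jar's own z axis and vertical below 0.1 rad); the arm keeps its last pose, push and grip.
It fails at once if the ball leaves the middle of the dish (over 30 mm off its seat) (distance between ball_center and seat above 0.03 m).
It fails at once if the carrier is tipped by more than 0.25 rad (angle between carrier's own z axis and vertical above 0.25 rad).
It fails at once if the mug or the sugar jar is shifted by more than 30 mm or tipped (distance of any of mug, sugar_jar from where it was at the start of the episode above 0.03 m or angle between any of mug, sugar_jar's own z axis and vertical above 0.3 rad).
It also fails if it takes over 43 s, if anything falls off the work surface, if the arm or the gripper's body presses on something with over 40 N, if the wrist force passes 120 N, or if a joint passes its speed limit or range.

ROBOT

A 6-joint arm with a two-finger parallel gripper is mounted at the origin on a cart in front of the work surface, level with it; the furniture and walls round the work are solid. World frame = base frame: x ahead of the robot, y to its left, z up, the work surface at z = 0. Lengths are in m, angles in rad, forces in N, time in s.
With the tool pointing down it reaches from about 0.275 to 0.875 m from the base axis. Payload 12.5 kg.
Tool frame: the origin (TCP) lies between the finger pads, 19 mm behind the fingertips; this is the grasp point; z points along the fingers, y is the line along which they close (so a half turn about z gives the same grasp; the last joint's range is limited). The gripper opens to 85 mm and grips with 20 to 120 N. Pads are 22 mm wide; open, the fingers measure 114 mm over their backs; the gripper's body (76 mm by 85 mm) begins 54 mm behind the grasp point. The pads swing forward as they close: fully open they stand 13 mm farther back than shut.
Start: joints at [-1.421, 0.351, 1.652, -0, 1.139, -0.085], TCP at [0.128, -0.535, 0.25] pointing down, gripper open.
Joint ranges: [-2.75, 2.75], [-0.79, 2.1], [0.01, 2.65], [-1.57, 4.71], [0.07, 3.14], [-2.87, 2.87]. Speed limits (rad/s): [2.22, 2.22, 2.79, 3.14, 3.14, 3.14].

INTERFACE

Orientations are given as a 3x3 rotation matrix whose columns are the frame's x, y, z axes.
In Python, from bench import manip gives the robot as it stands. Calls block until the motion is done:
- manip.move_ptp(position, orientation): joint-space move of the TCP to a pose.
- manip.move_l(position, attitude=None, max_speed=0.15): straight line of the TCP; attitude=None keeps the orientation; max_speed is the mean speed in m/s.
- manip.move_j(angles): joint-space move.
- manip.set_gripper(opening, effort=None): opening from 0.0 (shut) to 1.0 (fully open); effort is the grip in N (None keeps the last); returns when the fingers have stopped.
- manip.dwell(seconds).
- manip.inverse_kinematics(position, orientation): joint angles nearest the present ones, or None.
- manip.grab_frame(name): name is "side" or "top"; returns the picture (400x640x3 uint8, red, green, blue); there is no depth.
- manip.get_calibration(name): a dict with "camera_matrix" (3x3 intrinsics, pixels), "k1" (the pictures are not rectified: a ray, as slopes to the right and down, at radius r is drawn at 1 + k1 r^2 times it, then the intrinsics apply), "R" (3x3) and "t" (3): a world point X has camera coordinates R X + t. Camera axes: x right, y down, z forward; pixel columns grow to the right and rows downward; lengths in m; the calibration is good to about 2 mm. A picture is of the moment at which its call begins. get_calibration takes no time and is no camera call.
A pose or a line that the arm cannot do raises manip.Unreachable and nothing moves.
- manip.sign_off(): hands the job in; it is judged then, once.
Readings, each from a call of its own:
- manip.read_time(): time.
- manip.read_qpos(): joint angles.
- manip.read_joint_vel(): joint speeds.
- manip.read_joint_torque(): joint torques, N m.
- manip.read_ee_pos(): TCP position.
- manip.read_tcp_rot(): TCP orientation.
- manip.read_force(): force on the tool from outside, world axes, zero at the start.
- manip.read_ft_torque(): the same for the moment, N m.
- manip.read_grip_width(): opening from 0.0 (shut) to 1.0 (fully open).
- manip.read_grip_force(): force on a finger pad.
Only numpy, scipy, OpenCV 4.12 (cv2) and the standard library are available. Lean on these libraries where they do the work, as an engineer would, in place of code of your own. Each camera call takes 0.05 s, during which the arm holds its last target. There are 200 camera calls.

## Working session

There is one attempt and no reset: what is moved stays moved. The work goes in short steps, each a Python script; the robot and the scene stay as the last script left them, time stands still between calls to the robot, and variables do not carry over. Pictures are saved under pics/ and viewed, at most 10 in all, crops included, and the job is handed in when it is done.

```bash
ls; mkdir -p pics
python3 - <<'E'
from bench import manip
import cv2
for n in("top","side"):
    cv2.imwrite(f"pics/{n}0.png",manip.grab_frame(n)[:,:,::-1])
    c=manip.get_calibration(n);print(n,c)
E
```

```text
bench.py
pics
top {'camera_matrix': array([[375.73309584,   0.        , 319.44971728],
       [  0.        , 375.73309584, 198.57680912],
       [  0.        ,   0.        ,   1.        ]]), 'k1': -0.04644070385627785, 'R': array([[-0.02135661, -0.99936589,  0.0284906 ],
       [-0.98732896,  0.01660024, -0.15781621],
       [ 0.15724319, -0.03150001, -0.98705741]]), 't': array([-0.02280316,  0.59740159,  0.84828481])}
side {'camera_matrix': array([[475.47234395,   0.        , 319.44080813],
       [  0.        , 475.47234395, 193.39459932],
       [  0.        ,   0.        ,   1.        ]]), 'k1': -0.11551800550340546, 'R': array([[ 0.44909377,  0.89319858,  0.02260701],
       [ 0.57984533, -0.27210523, -0.7679441 ],
       [-0.67977509,  0.35798748, -0.64011779]]), 't': array([-0.24466747, -0.2595129 ,  1.46030764])}
```

View pics/top0.png

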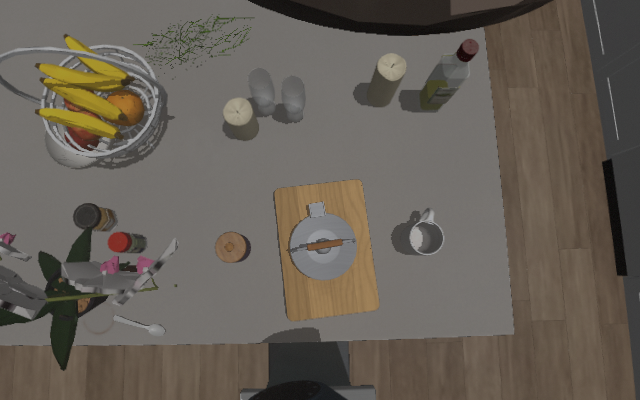

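View pics/side0.png

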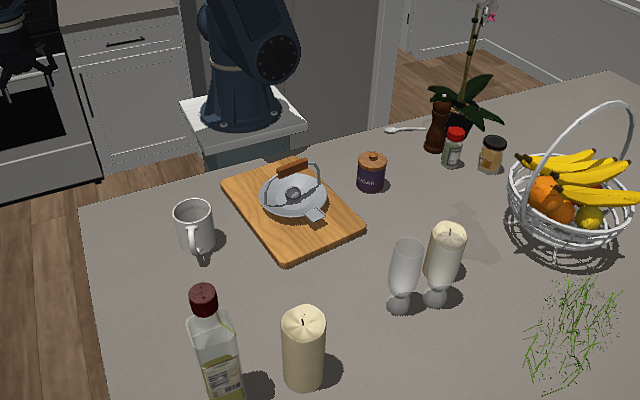

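The top view shows the carrier's grip at about (323,244), its lip at (317,209), the mug's mouth at (427,237) on the right (‑y), and the jar at (231,247). The side view shows the grip at about (292,168), the lip tip at (316,216), and the mug's rim at (192,211).

Run:
```python
import cv2,numpy as np
t=cv2.imread("pics/top0.png");s=cv2.imread("pics/side0.png")
a=cv2.resize(t[170:330,215:455],None,fx=3.3,fy=3.3,interpolation=cv2.INTER_CUBIC)
b=cv2.resize(s[140:270,160:400],None,fx=3.3,fy=3.3,interpolation=cv2.INTER_CUBIC)
cv2.imwrite("pics/tc.png",a);cv2.imwrite("pics/sc.png",b)
for im,p in((t,(330,244)),(t,(305,247)),(t,(285,200)),(s,(292,168)),(s,(240,190))):
    print(cv2.cvtColor(im,cv2.COLOR_BGR2HSV)[p[1],p[0]])
```

```text
[ 13 134 120]
[105   5 111]
[ 17 112 141]
[ 13 173  62]
[ 16 142 197]
```

View pics/tc.png

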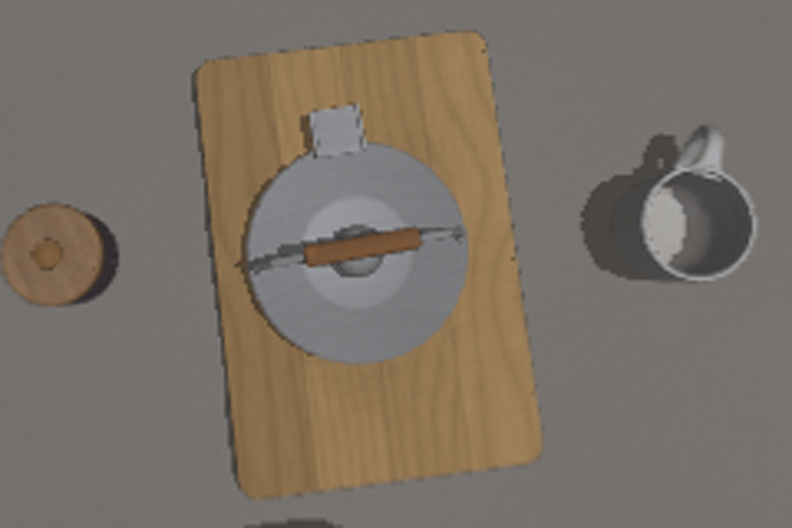

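View pics/sc.png

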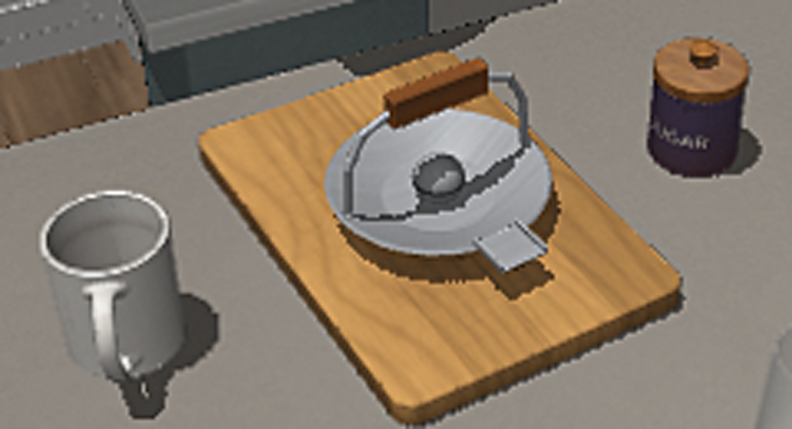

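The top crop shows the lip's outer edge centred near crop (333,107) and the mug's mouth at (698,223). The side crop shows the lip's outer edge near (531,260) and the mug's rim ellipse at (106,234). The ball is centred in the dish.

```bash
cat > h.py <<'E'
import cv2,numpy as np
from bench import manip
def ray(n,px):
    c=manip.get_calibration(n)
    u=cv2.undistortPoints(np.array([[px]],float),c["camera_matrix"],np.array([c["k1"],0,0,0.]))[0,0]
    d=c["R"].T@np.array([*u,1]);return -c["R"].T@c["t"],d/np.linalg.norm(d)
def plane(n,px,z):
    o,d=ray(n,px);return o+d*(z-o[2])/d[2]
def tri(pt,ps):
    (o,d),(p,e)=ray("top",pt),ray("side",ps)
    s=np.linalg.lstsq(np.c_[d,-e],p-o,rcond=None)[0]
    a,b=o+s[0]*d,p+s[1]*e
    return (a+b)/2,np.linalg.norm(a-b)
def mask(im,lo,hi,roi):
    x0,y0,x1,y1=roi
    m=cv2.inRange(cv2.cvtColor(im[y0:y1,x0:x1],cv2.COLOR_BGR2HSV),lo,hi)
    c=max(cv2.findContours(m,0,2)[0],key=cv2.contourArea)
    return c.reshape(-1,2)+[x0,y0]
def down(yaw):  # tool z down, tool y along world direction yaw
    y=np.array([np.cos(yaw),np.sin(yaw),0]);z=np.array([0,0,-1.])
    return np.c_[np.cross(y,z),y,z]
E
python3 - <<'E'
from h import *
np.set_printoptions(precision=4,suppress=True)
t=cv2.imread("pics/top0.png");s=cv2.imread("pics/side0.png")
T=lambda x,y:(x/3.3+215-.35,y/3.3+170-.35); S=lambda x,y:(x/3.3+160-.35,y/3.3+140-.35)
gt=mask(t,(5,110,40),(16,255,255),(304,235,346,255));rt=cv2.minAreaRect(gt);print("grip top",rt)
gs=mask(s,(3,140,20),(13,255,150),(270,150,312,182));rs=cv2.minAreaRect(gs);print("grip side",rs)
print("grip",tri(rt[0],rs[0]))
p=cv2.boxPoints(rt);p=p[np.argsort(p[:,0])]
a=plane("top",p[:2].mean(0),.12+.01);b=plane("top",p[2:].mean(0),.12+.01);d=a-b;print("grip ends",a,b,"len",np.linalg.norm(d),"x-yaw",np.arctan2(-d[0],d[1]))
print("lip",tri(T(333,107),S(531,260)))
print("mouth",tri(T(698,223),S(106,234)),plane("top",T(698,223),.096))
# tripod: dish rim centre
print("dish rim centre",plane("top",T(357,251),.048),"jar top",plane("top",T(53,254),.09))
bc=[plane("top",T(*q),.022) for q in((195,62),(488,32),(543,460),(240,498))];print("board",np.mean(bc,0),"yaws",[np.arctan2(-d[0],d[1])for d in (bc[0]-bc[1],bc[3]-bc[2])])
print(manip.read_tcp_rot(),manip.read_time())
E
```

```text
grip top ((324.4864807128906, 244.41893005371094), (5.918362617492676, 35.01698303222656), 80.53767395019531)
grip side ((292.1712341308594, 167.62330627441406), (10.650744438171387, 33.12264633178711), 69.44395446777344)
grip (array([ 0.4856, -0.0405,  0.1166]), np.float64(0.0006528433997523529))
grip ends [ 0.4797 -0.0034  0.13  ] [ 0.4903 -0.0771  0.13  ] len 0.07446556530806592 x-yaw 0.14361818786359162
lip (array([ 0.5898, -0.0231,  0.0454]), np.float64(0.003721704199799447))
mouth (array([ 0.4978, -0.2725,  0.0886]), np.float64(0.000788264397766796)) [ 0.4973 -0.2705  0.096 ]
dish rim centre [ 0.485  -0.0397  0.048 ] jar top [0.4856 0.1663 0.09  ]
board [ 0.4807 -0.0477  0.022 ] yaws [np.float64(0.08821568049142907), np.float64(0.09479628339261051)]
[[ 0.9726  0.2326 -0.0002]
 [ 0.2326 -0.9726  0.001 ]
 [ 0.0001 -0.001  -1.    ]] 0.1
```

Run:
```python
from h import *
np.set_printoptions(precision=3,suppress=True)
R=down(.15)
for p,y in(((.485,-.0403,.118),.15),((.485,-.168,.225),-1.45)): print(manip.inverse_kinematics(p,down(y)))
manip.move_ptp((.485,-.0403,.22),R)
print(manip.read_time(),manip.read_qpos(),manip.read_ee_pos())
for n in("top","side"): cv2.imwrite(f"pics/{n}1.png",manip.grab_frame(n)[:,:,::-1])
t=cv2.imread("pics/side1.png")[60:260,160:400]
cv2.imwrite("pics/s1c.png",cv2.resize(t,None,fx=2.8,fy=2.8,interpolation=cv2.INTER_CUBIC))
```

```text
[-0.179  0.429  1.924 -0.     0.788 -0.329]
[-0.424  0.313  1.773 -0.     1.056  1.026]
2.2833 [-0.18   0.273  1.843 -0.     1.026 -0.329] [ 0.485 -0.041  0.22 ]
```

View pics/s1c.png

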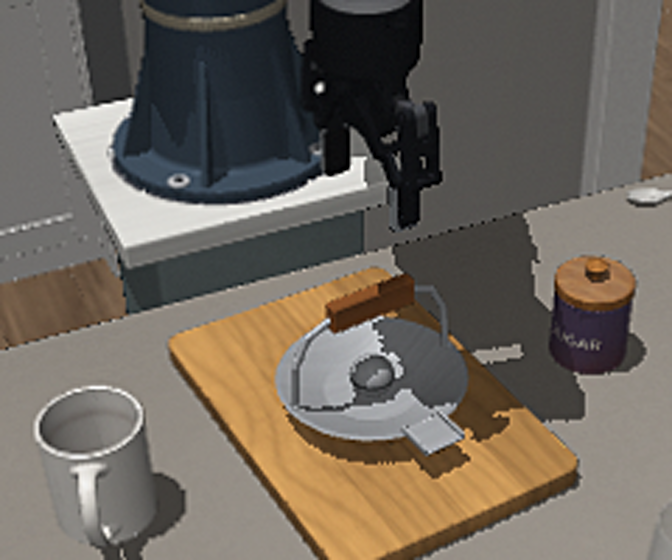

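The side view (crop) shows the open fingers squarely above the grip, at (335–405, 200), with the carrier undisturbed. Next I descend, grip and lift.

Run:
```python
from h import *
np.set_printoptions(precision=3,suppress=True)
manip.move_l((.485,-.0403,.119),max_speed=.08)
print(manip.read_force())
manip.set_gripper(.35,60); manip.set_gripper(0,60)
print(manip.read_time(),manip.read_grip_width(),manip.read_grip_force(),manip.read_force())
manip.move_l((.485,-.0403,.135),max_speed=.03)
manip.move_l((.485,-.0403,.225),max_speed=.04)
manip.dwell(.3)
print(manip.read_time(),manip.read_grip_width(),manip.read_grip_force(),manip.read_force())
for n in("top","side"): cv2.imwrite(f"pics/{n}2.png",manip.grab_frame(n)[:,:,::-1])
a=cv2.imread("pics/side2.png")[60:260,160:400];b=cv2.imread("pics/top2.png")[150:310,215:455]
cv2.imwrite("pics/c2.png",cv2.resize(np.vstack([a,b]),None,fx=1.65,fy=1.65,interpolation=cv2.INTER_CUBIC))
```

```text
[-0.015  0.685 -0.03 ]
4.65 0.1541284852260397 58.77545177936554 [ 1.649 -0.394 -0.564]
8.0333 0.15651726238688168 58.3825421333313 [ 0.19   0.116 -2.64 ]
```

View pics/c2.png

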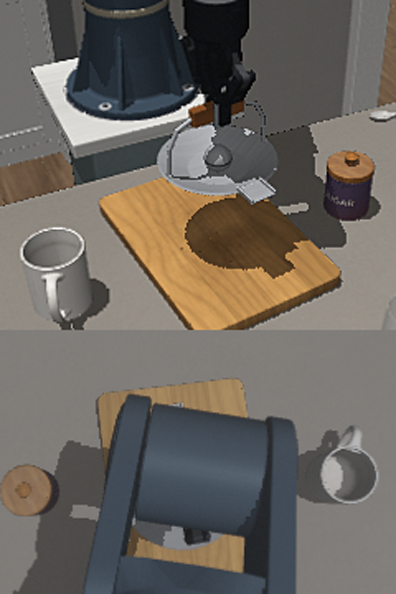

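The carrier hangs level above the board with the ball in the middle of the dish (side part at (218,157)). The top view is covered by the arm. Now I turn it and carry it over.

Run:
```python
from h import *
np.set_printoptions(precision=3,suppress=True)
manip.move_l((.485,-.0603,.228),down(-.65),max_speed=.007)
manip.move_l((.485,-.168,.228),down(-1.45),max_speed=.03)
manip.dwell(.5)
print(manip.read_time(),manip.read_ee_pos(),manip.read_grip_force(),manip.read_force())
for n in("top","side"): cv2.imwrite(f"pics/{n}3.png",manip.grab_frame(n)[:,:,::-1])
a=cv2.imread("pics/side3.png")[80:270,120:400];b=cv2.imread("pics/top3.png")[170:320,215:495]
cv2.imwrite("pics/c3.png",cv2.resize(a,None,fx=2.8,fy=2.8,interpolation=cv2.INTER_CUBIC))
cv2.imwrite("pics/d3.png",cv2.resize(b,None,fx=2.8,fy=2.8,interpolation=cv2.INTER_CUBIC))
```

```text
15.4167 [ 0.485 -0.168  0.228] 58.38244378566742 [ 0.553 -0.419 -2.903]
```

View pics/c3.png

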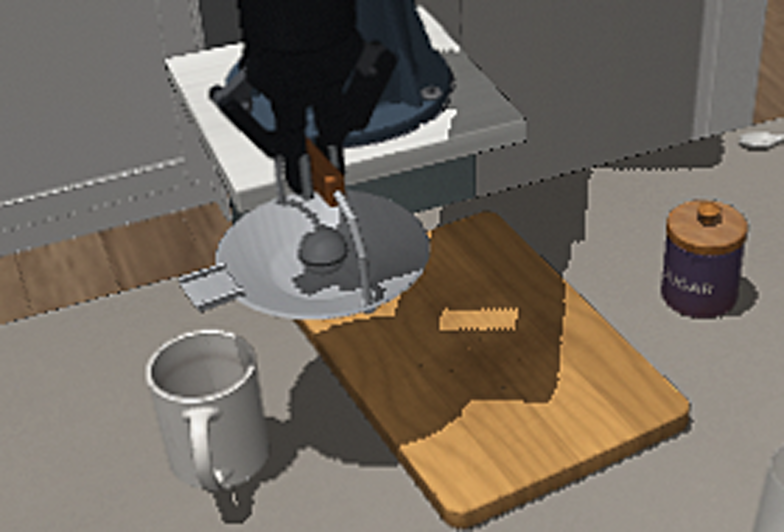

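View pics/d3.png

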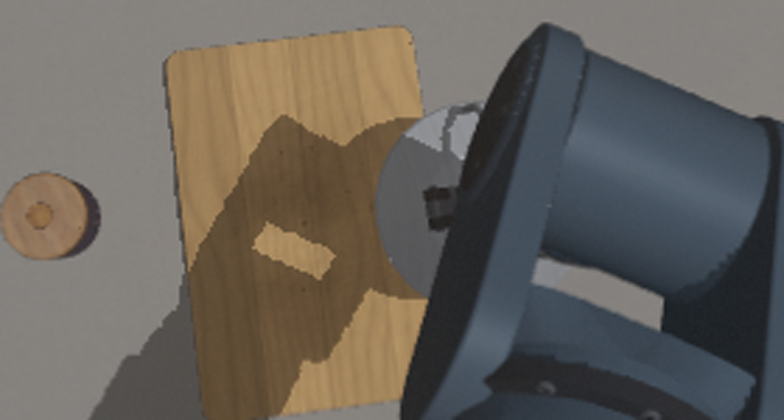

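The side crop shows the carrier level with the ball central at (322,250). The lip's outer edge is centred at (190,295), and the mug and jar are unmoved. The top view of the lip is covered, so I check the lip tip and ball against their planes.

Run:
```python
from h import *
np.set_printoptions(precision=4,suppress=True)
S=lambda x,y:(x/2.8+120-.3,y/2.8+80-.3)
l=plane("side",S(190,295),.158);print("lip",l,"off mouth",l[:2]-[.4975,-.271])
print("ball",plane("side",S(322,249),.156), "mouth now",plane("side",S(203,369),.096),"rim L/R",plane("side",S(216,258),.157),plane("side",S(431,258),.157))
```

```text
lip [ 0.5015 -0.271   0.158 ] off mouth [0.004 0.   ]
ball [ 0.4874 -0.1691  0.156 ] mouth now [ 0.5097 -0.2732  0.096 ] rim L/R [ 0.4663 -0.2427  0.157 ] [ 0.5325 -0.1016  0.157 ]
```

```bash
python3 -c "
from bench import manip
manip.dwell(.5);print(abs(manip.read_joint_vel()).max(),manip.sign_off())"
```

```text
the job is handed in; nothing more can be done
0.0015698083778555966 None
```

I handed the job in with the carrier still held level and at rest: by my camera estimates the lip tip is within about 1 cm of the middle of the mug's mouth and about 6 cm above the rim, and the ball is central, with no sign that the mug or jar moved; the judge's result was not returned.

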